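Set the load-size lever to its third click and start the wash

TASK

Set the wash console for a medium load: with closed fingertips, push the sliding load-size lever from its idle end through its clicks, counting them, and leave it resting in the third notch without running past it; then press the large round start button fully down and let go. Only push and press, gently: do not grip the lever, do not press the small stop button, and do not disturb the bottles, cup and other things standing about.

Things in the scene. Friction and masses are not known exactly. Their poses are not given: they have to be found in the camera images.
- console: low white control console with an aluminium top, fixed to the counter, 170 (x) x 440 (y) x 70 mm tall; origin at the centre of its underside. Its x axis points away from the robot (turned by up to 0.25 rad), y to the robot's left. Seen from the robot: lever on the right, small stop button then large start button on the left, all on the line x = -30 mm. Nothing stands within 50 mm of its right-hand (-y) end.
- lever_top (a point): centre of the top of the load-size lever: a black upright paddle 40 (console x) x 16 (console y) x 32 mm tall; its top stands 38 mm above the console's top, its underside 6 mm above. It slides along console +y (robot's right to left). The push needed rises to about 7 N before each click, drops to nothing past the crest, and the lever then snaps forward by itself about 10 mm into the notch.
- lever (a joint): how far the lever has slid along console +y, m: 0 at the idle (right-hand) stop, 0.128 at the far stop. Starts between 0 and 0.02; slides freely (under 1 N) up to 0.024. Click crests at 0.035, 0.055, 0.075, 0.095, 0.115; notches 1 to 5 at 0.045, 0.065, 0.085, 0.105, 0.125, so the third is 0.085. Left alone, the lever stays in its notch.
- slot_idle (a point): idle end of the lever's slot on the console's top face (console x -30, y -170, z 70 mm): the paddle's centre is here at joint 0. Behind the slot five raised black index bars, of growing length, 4 mm wide and 20 mm apart, mark the notches; the paddle's centre is level with the third bar when it is in the third notch.
- start_top (a point): centre of the top of the start button: large round grey cap, radius 21, in a steel housing on the console at console (-30, 165) mm. It presses straight down
- start (a joint): how far start is pressed, m: 0 up, 0.006 fully down (takes 5 N); springs back
- stop_top (a point): centre of the top of the stop button: small round grey cap, radius 11, at console (-30, 85) mm; leave alone
- stop (a joint): how far stop is pressed, m: 0 up, 0.005 fully down
- detergent: white detergent bottle, radius 42, 210 tall (mm); origin at the centre of its underside; leave alone
- softener: clear softener bottle, radius 34, 170 tall (mm); origin at the centre of its underside; leave alone
- sheet_box: cardboard dryer-sheet box, 70 x 110 x 50 tall (mm); origin at the centre of its underside; leave alone
- stain_jar: jar, radius 32, 75 tall, in front of the console (robot side) (mm); origin at the centre of its underside; leave alone
- lint_brush: flat white lint brush lying on the counter left of the console, 205 x 50 x 24 tall (mm); origin at the centre of its underside; leave alone
- mug: mug, radius 40, 90 tall, right of the console (mm); origin at the centre of its underside; leave alone
- dose_cup: white measuring cup, radius 27, 42 tall, standing on the console's top behind the buttons (mm); origin at the centre of its underside; leave alone

How it is judged:
On the way, in this order (a step that is already met when the one before it is completed fails the run):
1. the lever rests in the third notch (value of joint lever between 0.08 and 0.09 m and contact force between the fingers and lever below 0.5 N), for 0.2 s.
2. the start button is pressed fully down (value of joint start above 0.0045 m), for 0.05 s.
At the end, for the whole second after the job is handed in: The lever rests in the third notch (joint 0.085 within 5 mm) and the start button, having been pressed at least 4.5 mm down after the lever was set and let go of, is up again (under 1.5 mm) (value of joint lever between 0.08 and 0.09 m and value of joint start below 0.0015 m); the robot touches nothing.
It fails at once if the lever runs past the third notch (beyond 0.097, over the next crest) (value of joint lever above 0.097 m).
It fails at once if start is pressed (over 3 mm) before the lever is in the third notch (value of joint start above 0.003 m and not (value of joint lever between 0.08 and 0.09 m)).
It fails at once if stop is pressed (over 2 mm) (value of joint stop above 0.002 m).
It fails at once if the lever is gripped or forced (over 25 N of finger contact) (contact force between the fingers and lever above 25 N).
It fails at once if a bystander is lifted or shifted by more than 20 mm (distance of any of detergent, softener, sheet_box, stain_jar, lint_brush, mug, dose_cup from where it was at the start of the episode above 0.02 m).
It also fails if it takes over 70 s, if anything falls off the work surface, if the arm or the gripper's body presses on something with over 40 N, if the wrist force passes 120 N, or if a joint passes its speed limit or range.

ROBOT

A 6-joint arm with a two-finger parallel gripper is mounted at the origin on the work surface. World frame = base frame: x ahead of the robot, y to its left, z up, the work surface at z = 0. Lengths are in m, angles in rad, forces in N, time in s.
With the tool pointing down it reaches from about 0.25 to 0.725 m from the base axis. Payload 4 kg.
Tool frame: the origin (TCP) lies on the centre line of the jaws, within the pads' length; the fingertips stand 22 mm ahead of it and the grasp point (between the pads) lies 3 mm ahead of it; z points along the fingers, y is the line along which they close (so a half turn about z gives the same grasp; the last joint's range is limited). The gripper opens to 85 mm and grips with 20 to 120 N. Pads are 22 mm wide; open, the fingers measure 114 mm over their backs; the gripper's body (76 mm by 85 mm) begins 54 mm behind the grasp point. The pads swing forward as they close: fully open they stand 13 mm farther back than shut.
Start: joints at [0, 0.241, 0.005, 1.335, 0, 1.571], TCP at [0.5, -0, 0.253] pointing down, gripper open.
Joint ranges: [-2.72, 2.72], [-1.05, 1.87], [-1.09, 1.28], [-1.99, 2.15], [-1.42, 1.44], [-3.14, 3.14]. Speed limits (rad/s): [2.79, 2.79, 3.14, 3.14, 3.14, 3.14].

INTERFACE

Orientations are given as a unit quaternion [x, y, z, w].
In Python, from workcell import bot gives the robot as it stands.
- The arm moves only by the shell command python3 -m inch 'ROWS'. ROWS is JSON, one flat list of numbers, 7 for each row, row after row: the shift along the world's x, y, z in mm, then the turn, a rotation vector about the world's x, y, z in rad, then the opening in per cent of the stroke, from 0 (shut) to 100 (fully open). A call has 1 to 8 rows; each row is the pose to reach, as a shift and turn from the pose commanded when the call began; what a row does not reach only later rows make up. A row lasts 1/12 s, in which the tool goes at most 41.7 mm and 7.16 degrees, less where a joint would pass 70% of its speed; a pose out of reach is approached as far as the arm can. A call with a gripper value outside its range is refused whole. The fingers move at their own pace and stop on an object; the grip force is fixed at half the most. Time passes only in rows, so rows that repeat a pose let the fingers close. It gives the time, the measured TCP pose, the force, the opening and the grip force at its end, in the units of the state.
- bot.get_obs(): the state, without advancing time (a new reading comes with each control period).
- bot.camera(name): name is "scene" or "side" or "wrist"; returns the picture (420x560x3 uint8, blue, green, red); there is no depth.
- bot.camera_info(name): a dict with "intrinsics" (3x3 intrinsics, pixels), "distortion" ([k1, k2, p1, p2, k3] as OpenCV has them; the pictures are not rectified), "camera_from_world" (4x4, takes a point from world to camera coordinates); the wrist camera has in their place "hand_eye" (4x4, takes a point from camera to tool coordinates, whose origin is the TCP and whose axes are the flange's). Camera axes: x right, y down, z forward; pixel columns grow to the right and rows downward; lengths in m; the calibration is good to about 2 mm. A picture is of the moment at which its call begins: read the wrist's pose just before it. camera_info takes no time and is no camera call.
- bot.job_done(): hands the job in; it is judged then, once.
Trained networks look in the newest picture that a camera, given by its name, has taken for a name from the list of things; names that differ only in an ending like _2 or _b are one class to them, and where a whole thing is asked for, a point or a joint stands for the part that bears it (a point fixed in the world has none). Each returns a list of dicts, best first, with "confidence" (0 to 1); they miss things now and then, are a little off and sometimes report something else, mostly with a low value. They report only what shows in the picture. A call takes as long as a camera call.
- bot.silhouettes(camera, target): "mask" (420x560 bool, what is visible of it) and "uv" ([column, row] in pixels, amid what is visible of it).
- bot.spot_point(camera, target): "uv" ([column, row] in pixels: a listed point, or the origin of a listed thing).
The state is a dict: "clock": time; "joint_pos": joint angles; "joint_vel": joint speeds; "tau": joint torques, N m; "eef_pos": TCP position; "tool_rot": TCP orientation; "ft_force": force on the tool from outside, world axes, zero at the start; "ft_torque": the same for the moment, N m; "grip_width": finger opening in m; "grasp_force": force on a finger pad.
Only numpy, scipy, OpenCV 4.12 (cv2) and the standard library are available. Lean on these libraries where they do the work, as an engineer would, in place of code of your own. Each camera call takes 0.05 s, during which the arm holds its last target. There are 200 camera calls.

## Working session

There is one attempt and no reset: what is moved stays moved. The work goes in short steps, Python scripts to look and compute and a shell command to move; the robot and the scene stay as the last step left them, time stands still between calls to the robot, and variables do not carry over. Pictures are saved under pics/ and viewed, at most 10 in all, crops included, and the job is handed in when it is done.

```bash
mkdir -p pics; cat > h.py <<'E'
import numpy as np, cv2
from workcell import bot
def ray(cam,uv):
    i=bot.camera_info(cam);K=np.array(i["intrinsics"]);D=np.array(i["distortion"])
    n=cv2.undistortPoints(np.array([[uv]],float),K,D)[0,0];T=np.array(i["camera_from_world"])
    R=T[:3,:3];c=-R.T@T[:3,3];return c,R.T@np.array([n[0],n[1],1])
def atz(cam,uv,z):
    c,d=ray(cam,uv);return c+d*(z-c[2])/d[2]
def proj(cam,P):
    i=bot.camera_info(cam);T=np.array(i["camera_from_world"])
    return cv2.projectPoints(np.array(P,float).reshape(-1,1,3),cv2.Rodrigues(T[:3,:3])[0],T[:3,3],np.array(i["intrinsics"]),np.array(i["distortion"]))[0][:,0]
E
python3 - <<'E'
from h import *
ims=[bot.camera(c) for c in("scene","side")]
for c,m in zip(("scene","side"),ims): cv2.imwrite(f"pics/{c}0.png",m)
Z=dict(lever_top=.108,slot_idle=.07,start_top=.09,stop_top=.085,console=0,mug=0,stain_jar=0,dose_cup=.07,detergent=0,softener=0)
for t,z in Z.items():
  for c in("scene","side"):
    for r in bot.spot_point(c,t)[:1]: print(t,c,round(r["confidence"],2),np.round(r["uv"],1),atz(c,r["uv"],z).round(4))
E
```

```text
lever_top scene 0.73 [218.8 254.1] [ 0.5405 -0.2007  0.108 ]
lever_top side 0.61 [309.  153.6] [ 0.5404 -0.2066  0.108 ]
slot_idle scene 0.68 [216.6 266.7] [ 0.5404 -0.2156  0.07  ]
slot_idle side 0.61 [306.5 158.6] [ 0.549  -0.2239  0.07  ]
start_top scene 0.53 [257.2 172.2] [0.4421 0.1144 0.09  ]
start_top side 0.65 [314.8 255.2] [0.4706 0.0999 0.09  ]
stop_top scene 0.61 [256.6 194.9] [0.4917 0.0381 0.085 ]
stop_top side 0.44 [313.9 228.9] [0.4854 0.0242 0.085 ]
console scene 0.95 [253.  236.8] [ 0.5311 -0.0419  0.    ]
console side 0.83 [304.2 224.3] [ 0.519  -0.0441  0.    ]
mug scene 0.86 [182.5 353.7] [ 0.5897 -0.4212  0.    ]
mug side 0.51 [307.  131.7] [ 0.58   -0.4176  0.    ]
stain_jar scene 0.68 [207.1 225.6] [ 0.3919 -0.082   0.    ]
stain_jar side 0.71 [350.5 226.2] [ 0.3949 -0.065   0.    ]
dose_cup scene 0.68 [268.3 224.4] [ 0.5744 -0.0263  0.07  ]
dose_cup side 0.75 [286.9 208.7] [ 0.5654 -0.0339  0.07  ]
detergent side 0.62 [236.3 184.7] [ 0.7427 -0.1426  0.    ]
softener scene 0.66 [320.3 212.1] [0.6508 0.1514 0.    ]
softener side 0.81 [238.2 285. ] [0.6433 0.1699 0.    ]
```

View pics/scene0.png

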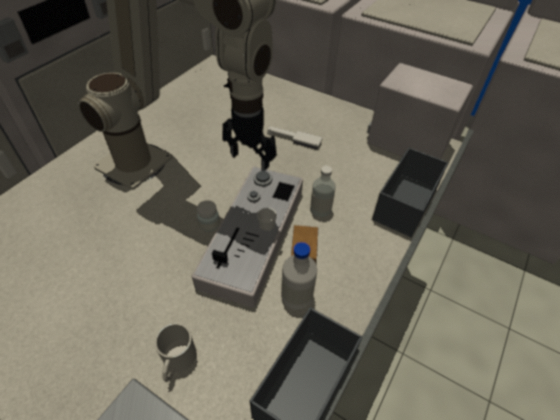

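View pics/side0.png

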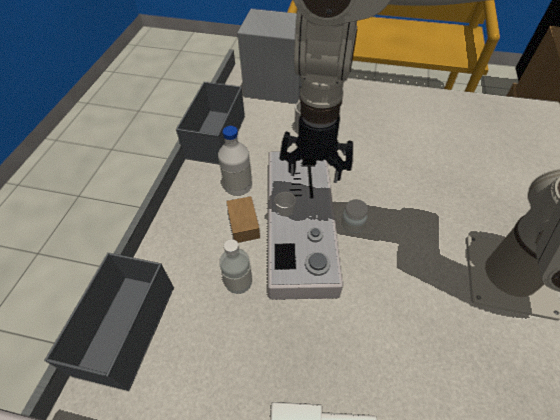

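The scene view shows the lever at (220,255), start at (263,178) and stop at (254,196). The side view shows start at (318,262) and stop at (315,234), with the lever partly hidden by the gripper. The console yaw is about +0.25. I'll close the fingers and go to the right of the lever to look from near.

```bash
python3 -m inch '[5,-40,0,0,0,0.1,0, 10,-80,0,0,0,0.2,0, 20,-120,0,0,0,0.24,0, 25,-160,0,0,0,0.24,0, 30,-200,0,0,0,0.24,0, 30,-230,0,0,0,0.24,0, 30,-230,0,0,0,0.24,0, 30,-230,0,0,0,0.24,0]'
python3 - <<'E'
from h import *
o=bot.get_obs();print(o["clock"],o["eef_pos"],o["tool_rot"],o["grip_width"],o["ft_force"])
i=bot.camera_info("wrist");print(np.round(i["hand_eye"],3))
from scipy.spatial.transform import Rotation as R
T=np.eye(4);T[:3,:3]=R.from_quat(o["tool_rot"]).as_matrix();T[:3,3]=o["eef_pos"];C=T@np.array(i["hand_eye"])
K=np.array(i["intrinsics"]);D=np.array(i["distortion"])
def wz(uv,z):
    n=cv2.undistortPoints(np.array([[uv]],float),K,D)[0,0];d=C[:3,:3]@[n[0],n[1],1];c=C[:3,3];return c+d*(z-c[2])/d[2]
for c in("wrist","side","scene"): cv2.imwrite(f"pics/{c}1.png",bot.camera(c))
Z=dict(lever_top=.108,slot_idle=.07,start_top=.09,stop_top=.085,console=0)
for t,z in Z.items():
  for c in("wrist","side","scene"):
    for r in bot.spot_point(c,t)[:1]: print(t,c,round(r["confidence"],2),np.round(r["uv"],1),(wz(r["uv"],z) if c=="wrist" else atz(c,r["uv"],z)).round(4))
E
```

```text
clock: 1.77
eef_pos: [0.5296, -0.2316, 0.2527]
tool_rot: [0.619, 0.786, 0.0, -0.0]
ft_force: [0.4, 0.1, -0.4]
grip_width: 0.0003
grasp_force: 0.0
1.7667 [ 0.5296143  -0.23163662  0.25270769] [ 6.18729442e-01  7.85604000e-01  3.85117786e-05 -4.81300694e-04] 0.0002915341155955249 [ 0.35869295  0.11141272 -0.37182892]
[[ 0.001 -0.952 -0.305  0.078]
 [ 1.     0.002 -0.     0.001]
 [ 0.001 -0.305  0.952 -0.122]
 [ 0.     0.     0.     1.   ]]
lever_top wrist 0.76 [305.3 156.4] [ 0.5413 -0.194   0.108 ]
lever_top side 0.61 [308.2 156.4] [ 0.5406 -0.1954  0.108 ]
lever_top scene 0.5 [219.3 253.8] [ 0.541  -0.1993  0.108 ]
slot_idle wrist 0.97 [299.7 165.6] [ 0.5427 -0.2089  0.07  ]
slot_idle side 0.72 [308.2 159.1] [ 0.5438 -0.2229  0.07  ]
slot_idle scene 0.94 [217.1 268.7] [ 0.5452 -0.2197  0.07  ]
start_top side 0.56 [318.9 259.9] [0.4593 0.1102 0.09  ]
start_top scene 0.6 [259.3 173.4] [0.4504 0.1135 0.09  ]
stop_top side 0.18 [351.1 224.1] [ 0.3986 -0.0096  0.085 ]
stop_top scene 0.54 [253.4 193.1] [0.4798 0.0389 0.085 ]
console side 0.55 [298.3 225.8] [ 0.5338 -0.0357  0.    ]
console scene 0.63 [251.6 236.1] [ 0.5261 -0.042   0.    ]
```

View pics/wrist1.png

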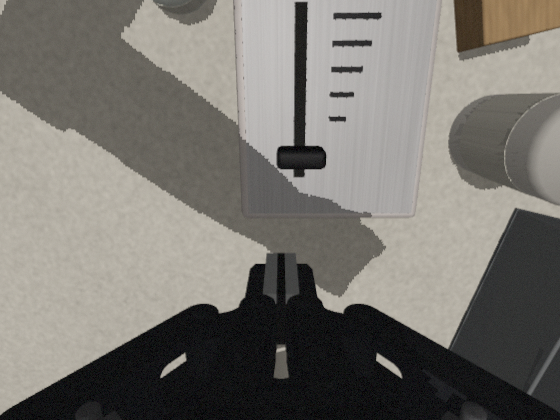

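The wrist view shows the paddle at (301,157). The slot runs vertically at column 300, and bars 1 to 5 are at rows 119, 94, 69, 43 and 16. The closed tips are at (282,260), and the console's near end edge is at row 215. Now I'll fit the console pose.

```bash
cat >> h.py <<'E'
from scipy.spatial.transform import Rotation as Ro
def wz(uv,z):
    o=bot.get_obs();i=bot.camera_info("wrist");T=np.eye(4);T[:3,:3]=Ro.from_quat(o["tool_rot"]).as_matrix();T[:3,3]=o["eef_pos"];C=T@np.array(i["hand_eye"])
    n=cv2.undistortPoints(np.array([[uv]],float),np.array(i["intrinsics"]),np.array(i["distortion"]))[0,0];d=C[:3,:3]@[n[0],n[1],1];c=C[:3,3];return c+d*(z-c[2])/d[2]
E
python3 - <<'E'
from h import *
bars=[((329,119),(346,119)),((330,94),(355,94)),((331,69),(363,69)),((332,43),(372,43)),((333,16),(381,16))]
m=[(wz(a,.071)+wz(b,.071))/2 for a,b in bars]
for (a,b),q in zip(bars,m):
    d=wz(b,.071)-wz(a,.071); print(q.round(4), np.arctan2(d[1],d[0]).round(3), np.linalg.norm(d).round(4))
s=[wz((300,170),.07),wz((301,5),.07)];d=s[1]-s[0];print("slot",s,np.arctan2(-d[0],d[1]))
print("lever", wz((301,157),.108), "front top edge",wz((302,168),.108),wz((302,146),.108))
e=[wz((246,216),.07),wz((414,216),.07)];print("end",e,np.arctan2(*(e[1]-e[0])[1::-1]))
# console y of items with fitted yaw
for yaw in(.24,.25):
  ay=np.array([-np.sin(yaw),np.cos(yaw)]);ax=np.array([np.cos(yaw),np.sin(yaw)])
  b0=np.mean([q[:2]@ay-(-.125+.02*k) for k,q in enumerate(m)])
  print(yaw,"bar resid",[round(q[:2]@ay-b0+.17,4) for q in m],"lever joint",wz((301,157),.108)[:2]@ay-b0+.17,"slot ax",s[0][:2]@ax,s[1][:2]@ax,"endy",e[0][:2]@ay-b0,"tcp joint",bot.get_obs()["eef_pos"][:2]@ay-b0+.17,"tcp ax",bot.get_obs()["eef_pos"][:2]@ax)
  xs=(s[0]+s[1])[:2]@ax/2
  for n,y in(("idle",-.17),("stop",.085),("start",.165)): print(n,ax*xs+ay*(b0+y))
E
```

```text
[ 0.5647 -0.1593  0.071 ] 0.241 0.0149
[ 0.5628 -0.1383  0.071 ] 0.241 0.0215
[ 0.5607 -0.1183  0.071 ] 0.241 0.0269
[ 0.5587 -0.0983  0.071 ] 0.241 0.0329
[ 0.5567 -0.0784  0.071 ] 0.241 0.0386
slot [array([ 0.54447364, -0.21142009,  0.07      ]), array([ 0.51088107, -0.08141187,  0.07      ])] 0.2528575501426317
lever [ 0.53852555 -0.19385236  0.108     ] front top edge [ 0.54159629 -0.20226909  0.108     ] [ 0.53705075 -0.18522468  0.108     ]
end [array([ 0.50547328, -0.26741223,  0.07      ]), array([ 0.66262302, -0.22869745,  0.07      ])] 0.2415460749772604
0.24 bar resid [np.float64(0.0444), np.float64(0.0653), np.float64(0.0852), np.float64(0.1051), np.float64(0.1249)] lever joint 0.01712518056660184 slot ax 0.47861281139819256 0.4768863720792867 endy -0.21646969805008767 tcp joint -0.016017055953144566 tcp ax 0.4601130561842725
idle [ 0.54331357 -0.21031116]
stop [0.4826994  0.03738003]
start [0.46368319 0.11508706]
0.25 bar resid [np.float64(0.0445), np.float64(0.0653), np.float64(0.0852), np.float64(0.1051), np.float64(0.1249)] lever joint 0.017523219557781827 slot ax 0.47524110501910877 0.4748573992521356 endy -0.2155725845614076 tcp joint -0.015448382188747362 tcp ax 0.456595635633748
idle [ 0.54404778 -0.21052776]
stop [0.48095977 0.03654491]
start [0.46116745 0.11405791]
```

```bash
python3 -m inch '[20,-5,0,0,0,0,0, 20,-5,-40,0,0,0,0, 20,-5,-80,0,0,0,0, 20,-5,-110,0,0,0,0, 20,-5,-135,0,0,0,0, 20,-5,-148,0,0,0,0, 20,-5,-148,0,0,0,0]'
cat > w.py <<'E'
from h import *
import sys
o=bot.get_obs();p=o["eef_pos"];ay=np.array([-np.sin(.245),np.cos(.245)]);ax=np.array([ay[1],-ay[0]])
S=np.array([.5437,-.2104])
print("tcp j",((p[:2]-S)@ay).round(4),"ax",((p[:2]-S)@ax).round(4),"z",p[2].round(4),"F",(o["ft_force"][:2]@ay).round(2),o["ft_force"].round(1))
if len(sys.argv)>1:
  cv2.imwrite(f"pics/{sys.argv[1]}.png",bot.camera("wrist"))
  for t,z in(("lever_top",.108),("slot_idle",.07)):
    for r in bot.spot_point("wrist",t)[:1]: q=wz(r["uv"],z);print(t,r["confidence"],r["uv"],"j",(q[:2]-S)@ay)
E
python3 w.py w2
```

```text
clock: 3.25
eef_pos: [0.5472, -0.2339, 0.101]
tool_rot: [0.617, 0.787, -0.001, -0.004]
ft_force: [-0.7, -0.6, -0.3]
grip_width: 0.0003
grasp_force: 0.0
tcp j -0.0237 ax -0.0023 z 0.101 F -0.42 [-0.7 -0.6 -0.3]
lever_top 0.85 [284.1, 216.3] j 0.010394201547409478
slot_idle 0.91 [280.8, 219.1] j -0.005691394010676221
```

View pics/w2.png

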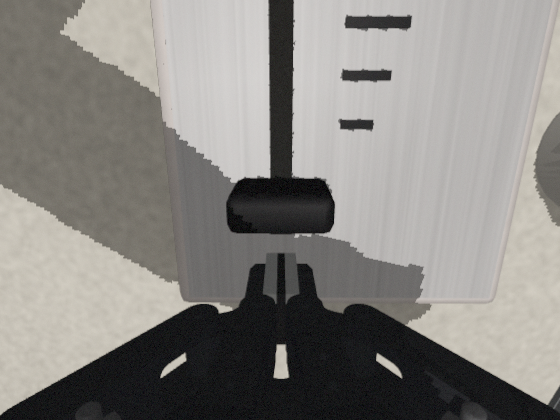

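Well aligned: the paddle is centred at column 281, its near face at row 232, with the tips just behind at row 255. I'll approach slowly.

```bash
python3 -m inch '[-1,4,0,0,0,0,0, -2,8,0,0,0,0,0, -3,12,0,0,0,0,0, -4,16,0,0,0,0,0, -5,20,0,0,0,0,0, -6,23,0,0,0,0,0, -6.5,26,0,0,0,0,0, -6.5,26,0,0,0,0,0]'; python3 w.py w3
```

```text
clock: 4.07
eef_pos: [0.5434, -0.2083, 0.1054]
tool_rot: [0.617, 0.787, 0.0, -0.0]
ft_force: [-0.4, 0.2, -0.6]
grip_width: 0.0002
grasp_force: 0.0
tcp j 0.0021 ax 0.0002 z 0.1054 F 0.32 [-0.4  0.2 -0.6]
lever_top 0.56 [277.6, 255.4] j 0.02119315945580927
```

```bash
python3 -m inch '[-1,4,0,0,0,0,0, -2,8,0,0,0,0,0, -2.5,10,0,0,0,0,0, -2.5,10,0,0,0,0,0, -2.5,10,0,0,0,0,0]'; python3 w.py; python3 -m inch '[-0.5,2,0,0,0,0,0, -0.5,2,0,0,0,0,0]'; python3 w.py;python3 -m inch '[-0.5,2,0,0,0,0,0, -0.5,2,0,0,0,0,0]'; python3 w.py; python3 -m inch '[-0.5,2,0,0,0,0,0, -0.5,2,0,0,0,0,0]'; python3 w.py w4
```

```text
clock: 4.63
eef_pos: [0.541, -0.1987, 0.1053]
tool_rot: [0.617, 0.787, 0.0, -0.0]
ft_force: [-0.3, -1.4, -1.0]
grip_width: 0.0
grasp_force: 0.6
tcp j 0.012 ax 0.0002 z 0.1053 F -1.29 [-0.3 -1.4 -1. ]
clock: 4.8
eef_pos: [0.5402, -0.1963, 0.1052]
tool_rot: [0.617, 0.787, 0.0, -0.001]
ft_force: [-0.0, -0.5, 0.1]
grip_width: 0.0002
grasp_force: 0.0
tcp j 0.0145 ax 0.0 z 0.1052 F -0.51 [-0.  -0.5  0.1]
clock: 4.97
eef_pos: [0.5396, -0.1943, 0.1052]
tool_rot: [0.617, 0.787, 0.0, -0.001]
ft_force: [0.5, 0.7, 0.1]
grip_width: 0.0001
grasp_force: 0.0
tcp j 0.0166 ax -0.0 z 0.1052 F 0.56 [0.5 0.7 0.1]
clock: 5.13
eef_pos: [0.5393, -0.1925, 0.1052]
tool_rot: [0.617, 0.787, 0.0, -0.0]
ft_force: [-0.0, 0.9, -0.4]
grip_width: -0.0
grasp_force: 0.0
tcp j 0.0185 ax 0.0001 z 0.1052 F 0.83 [-0.   0.9 -0.4]
lever_top 0.74 [277.4, 241.9] j 0.04337157696851558
```

Click 1 happened near tcp j 0.013, and the camera puts the lever at about 0.043. Click 2 should come near 0.034.

```bash
python3 -m inch '[-1,4,0,0,0,0,0, -2,8,0,0,0,0,0, -3,12,0,0,0,0,0, -3,12,0,0,0,0,0]'; python3 w.py; python3 -m inch '[-0.3,1.2,0,0,0,0,0, -0.3,1.2,0,0,0,0,0]'; python3 w.py;python3 -m inch '[-0.3,1.2,0,0,0,0,0, -0.3,1.2,0,0,0,0,0]'; python3 w.py; python3 -m inch '[-0.3,1.2,0,0,0,0,0, -0.3,1.2,0,0,0,0,0]'; python3 w.py w5
```

```text
clock: 5.62
eef_pos: [0.5365, -0.181, 0.1054]
tool_rot: [0.617, 0.787, -0.0, 0.001]
ft_force: [0.1, -3.0, -1.9]
grip_width: -0.0001
grasp_force: 1.3
tcp j 0.0302 ax 0.0001 z 0.1054 F -2.9 [ 0.1 -3.  -1.9]
clock: 5.78
eef_pos: [0.5362, -0.1796, 0.1053]
tool_rot: [0.617, 0.787, 0.0, -0.0]
ft_force: [1.0, -0.8, -0.9]
grip_width: -0.0002
grasp_force: 0.8
tcp j 0.0317 ax 0.0002 z 0.1053 F -1.02 [ 1.  -0.8 -0.9]
clock: 5.95
eef_pos: [0.5358, -0.1781, 0.1053]
tool_rot: [0.617, 0.787, 0.0, -0.0]
ft_force: [0.3, -0.6, 0.9]
grip_width: -0.0001
grasp_force: 0.3
tcp j 0.0332 ax 0.0002 z 0.1053 F -0.68 [ 0.3 -0.6  0.9]
clock: 6.12
eef_pos: [0.5354, -0.1768, 0.1053]
tool_rot: [0.617, 0.787, 0.0, -0.0]
ft_force: [-0.2, -0.0, -0.2]
grip_width: -0.0001
grasp_force: 0.0
tcp j 0.0346 ax 0.0001 z 0.1053 F 0.06 [-0.2 -0.  -0.2]
lever_top 0.63 [277.2, 257.6] j 0.053056749330856426
```

The paddle is still against the tips (row 257), just short of crest 2. I'll continue in small steps.

```bash
python3 -m inch '[-0.3,1.2,0,0,0,0,0, -0.3,1.2,0,0,0,0,0]'; python3 w.py w6;python3 -m inch '[-0.3,1.2,0,0,0,0,0, -0.3,1.2,0,0,0,0,0]'; python3 w.py w7
```

```text
clock: 6.43
eef_pos: [0.5352, -0.1759, 0.1053]
tool_rot: [0.617, 0.787, 0.0, -0.0]
ft_force: [-0.8, 0.4, -0.1]
grip_width: 0.0004
grasp_force: 0.0
tcp j 0.0356 ax 0.0001 z 0.1053 F 0.6 [-0.8  0.4 -0.1]
lever_top 0.74 [276.4, 243.3] j 0.06002402064231619
clock: 6.75
eef_pos: [0.5349, -0.1748, 0.1053]
tool_rot: [0.617, 0.787, 0.0, -0.0]
ft_force: [-0.7, 0.1, 1.6]
grip_width: -0.0
grasp_force: 0.0
tcp j 0.0366 ax 0.0001 z 0.1053 F 0.26 [-0.7  0.1  1.6]
lever_top 0.97 [276.9, 235.8] j 0.06429735916649736
```

Click 2: the lever is at 0.064, which is notch 2. Crest 3 should come near tcp 0.0555.

```bash
python3 -m inch '[-1,4,0,0,0,0,0, -2,8,0,0,0,0,0, -3.5,14,0,0,0,0,0, -3.5,14,0,0,0,0,0]'; python3 w.py; python3 -m inch '[-0.5,2,0,0,0,0,0, -0.5,2,0,0,0,0,0]'; python3 w.py w8;python3 -m inch '[-0.3,1.2,0,0,0,0,0, -0.3,1.2,0,0,0,0,0]'; python3 w.py w9
```

```text
clock: 7.23
eef_pos: [0.5314, -0.1604, 0.1053]
tool_rot: [0.617, 0.787, -0.0, 0.0]
ft_force: [0.3, -0.3, -0.6]
grip_width: -0.0001
grasp_force: 0.7
tcp j 0.0515 ax 0.0002 z 0.1053 F -0.39 [ 0.3 -0.3 -0.6]
clock: 7.4
eef_pos: [0.5309, -0.1583, 0.1053]
tool_rot: [0.617, 0.787, 0.0, -0.0]
ft_force: [-0.3, -0.8, 0.3]
grip_width: -0.0001
grasp_force: 0.2
tcp j 0.0536 ax 0.0002 z 0.1053 F -0.73 [-0.3 -0.8  0.3]
lever_top 0.82 [280.0, 255.4] j 0.07296683594697544
slot_idle 0.7 [279.5, 344.7] j -0.0016330951572762627
clock: 7.72
eef_pos: [0.5306, -0.1576, 0.1053]
tool_rot: [0.617, 0.787, 0.0, -0.0]
ft_force: [0.5, -1.1, -0.1]
grip_width: 0.0001
grasp_force: 0.0
tcp j 0.0544 ax 0.0001 z 0.1053 F -1.23 [ 0.5 -1.1 -0.1]
lever_top 0.78 [279.0, 259.4] j 0.07209098233821604
slot_idle 0.74 [276.5, 344.2] j -0.000367037861628749
```

```bash
python3 -m inch '[-0.2,1,0,0,0,0,0, -0.2,1,0,0,0,0,0]'; python3 w.py w10;python3 -m inch '[-0.2,1,0,0,0,0,0, -0.2,1,0,0,0,0,0]'; python3 w.py w11
```

```text
clock: 8.03
eef_pos: [0.5304, -0.1566, 0.1053]
tool_rot: [0.617, 0.787, 0.0, -0.0]
ft_force: [0.4, -1.0, -0.6]
grip_width: -0.0004
grasp_force: 0.0
tcp j 0.0554 ax 0.0002 z 0.1053 F -1.05 [ 0.4 -1.  -0.6]
lever_top 0.92 [278.9, 254.1] j 0.07532939163053815
slot_idle 0.72 [280.3, 253.9] j 0.056844346918962646
clock: 8.35
eef_pos: [0.5302, -0.1556, 0.1053]
tool_rot: [0.617, 0.787, 0.0, -0.0]
ft_force: [0.5, -0.0, -0.4]
grip_width: -0.0002
grasp_force: 0.0
tcp j 0.0564 ax 0.0002 z 0.1053 F -0.17 [ 0.5 -0.  -0.4]
lever_top 0.89 [277.3, 235.4] j 0.08422416367759723
slot_idle 0.68 [277.6, 347.4] j -0.0007013506298889588
```

Click 3: the lever reads 0.084. I'll back off, rise and check.

```bash
python3 -m inch '[2,-8,0,0,0,0,0, 4,-16,0,0,0,0,0, 5,-20,0,0,0,0,0, 5,-20,40,0,0,0,0, 5,-20,80,0,0,0,0, 5,-20,100,0,0,0,0, 5,-20,100,0,0,0,0]'; python3 w.py w12
```

```text
clock: 9.08
eef_pos: [0.5386, -0.1777, 0.2115]
tool_rot: [0.618, 0.786, 0.002, 0.005]
ft_force: [0.6, -0.2, 0.7]
grip_width: -0.0002
grasp_force: 0.0
tcp j 0.033 ax 0.003 z 0.2115 F -0.34 [ 0.6 -0.2  0.7]
lever_top 0.73 [273.8, 140.3] j 0.08643337643824316
slot_idle 0.84 [271.6, 236.4] j 0.004250256754257109
```

View pics/w12.png

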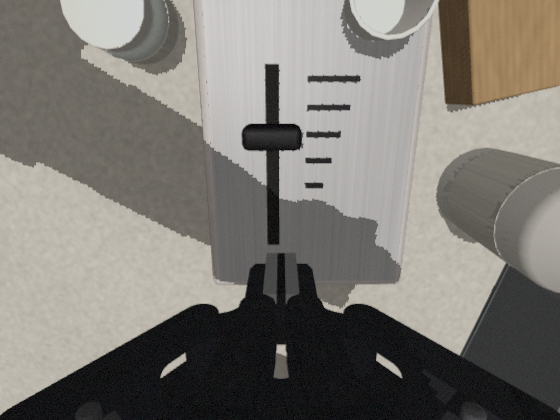

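The paddle (row 137) is level with the third bar (row 134), so notch 3 is confirmed. I'll go high toward the start button.

```bash
python3 -m inch '[0,0,35,0,0,0,0, -9,35,40,0,0,0,0, -18,72,40,0,0,0,0, -27,110,40,0,0,0,0, -37,148,40,0,0,0,0, -46,185,40,0,0,0,0, -58,215,40,0,0,0,0, -58,215,40,0,0,0,0]'; python3 w.py
python3 - <<'E'
from h import *
cv2.imwrite("pics/w13.png",bot.camera("wrist"))
for t,z in(("start_top",.09),("stop_top",.085)):
  for r in bot.spot_point("wrist",t)[:2]: print(t,r["confidence"],r["uv"],wz(r["uv"],z))
E
```

```text
clock: 9.9
eef_pos: [0.4742, 0.0434, 0.2434]
tool_rot: [0.615, 0.789, -0.001, -0.003]
ft_force: [-0.8, -0.1, -0.2]
grip_width: -0.0001
grasp_force: 0.0
tcp j 0.2631 ax -0.0059 z 0.2434 F 0.05 [-0.8 -0.1 -0.2]
start_top 0.85 [287.1, 108.8] [0.46444295 0.10908232 0.09      ]
stop_top 0.89 [285.0, 207.5] [0.48410874 0.02663989 0.085     ]
```

View pics/w13.png

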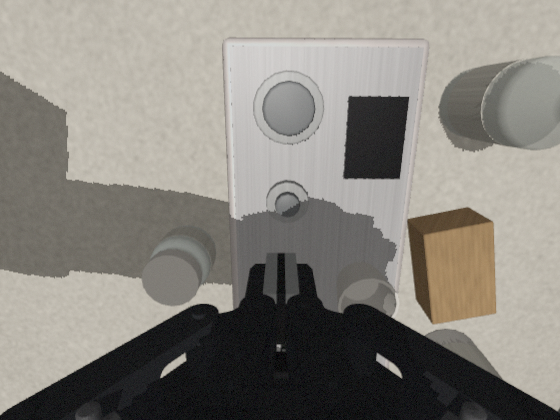

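The start cap is at (288,108) and stop at (287,204), matching the fitted pose. I'll move over start and part-way down.

```bash
python3 -m inch '[-5,34,0,0,0,0,0, -10,68,0,0,0,0,0, -10,68,0,0,0,0,0, -10,68,-40,0,0,0,0, -10,68,-80,0,0,0,0, -10,68,-115,0,0,0,0, -10,68,-115,0,0,0,0, -10,68,-115,0,0,0,0]'
python3 - <<'E'
from h import *
cv2.imwrite("pics/w14.png",bot.camera("wrist"))
for t,z in(("start_top",.09),("stop_top",.085)):
  for r in bot.spot_point("wrist",t)[:1]: print(t,r["confidence"],r["uv"],wz(r["uv"],z))
E
```

```text
clock: 10.72
eef_pos: [0.4659, 0.1055, 0.1286]
tool_rot: [0.618, 0.786, -0.002, -0.002]
ft_force: [-0.5, 0.8, 0.6]
grip_width: 0.0001
grasp_force: 0.0
start_top 0.85 [274.2, 241.2] [0.46519162 0.11159898 0.09      ]
stop_top 0.68 [272.8, 362.3] [0.48447761 0.02945733 0.085     ]
```

View pics/w14.png

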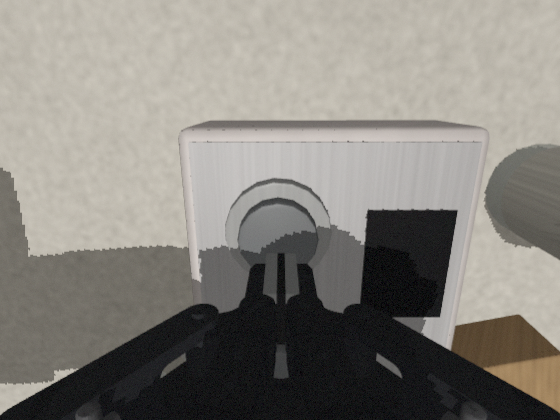

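The tips are slightly short of the cap centre. I'll shift by (-2,+7) and descend in small steps.

```bash
python3 -m inch '[-2,7,0,0,0,0,0, -2,7,-4,0,0,0,0, -2,7,-8,0,0,0,0, -2,7,-10,0,0,0,0, -2,7,-10,0,0,0,0]'; python3 -m inch '[0,0,-2,0,0,0,0, 0,0,-3,0,0,0,0, 0,0,-3,0,0,0,0]'; python3 -m inch '[0,0,-2,0,0,0,0, 0,0,-3,0,0,0,0, 0,0,-3,0,0,0,0]'
```

```text
clock: 11.28
eef_pos: [0.4649, 0.1142, 0.1199]
tool_rot: [0.617, 0.787, -0.0, -0.0]
ft_force: [-0.6, -1.6, 0.1]
grip_width: -0.0002
grasp_force: 0.0
clock: 11.53
eef_pos: [0.4651, 0.1141, 0.117]
tool_rot: [0.617, 0.787, -0.0, -0.0]
ft_force: [-0.6, -0.3, -0.0]
grip_width: -0.0001
grasp_force: 0.0
clock: 11.78
eef_pos: [0.4653, 0.1142, 0.1141]
tool_rot: [0.617, 0.787, -0.0, -0.0]
ft_force: [-0.0, 1.4, 0.2]
grip_width: -0.0
grasp_force: 0.0
```

```bash
python3 -m inch '[0,-1,-2,0,0,0,0, 0,-1,-3,0,0,0,0, 0,-1,-3,0,0,0,0]'; python3 -m inch '[0,0,-2,0,0,0,0, 0,0,-3,0,0,0,0, 0,0,-3,0,0,0,0]'
```

```text
clock: 12.03
eef_pos: [0.4656, 0.1135, 0.1115]
tool_rot: [0.617, 0.787, 0.0, 0.0]
ft_force: [-0.3, 1.1, 3.4]
grip_width: 0.0003
grasp_force: 1.4
clock: 12.28
eef_pos: [0.4657, 0.1135, 0.1085]
tool_rot: [0.617, 0.787, 0.0, 0.0]
ft_force: [0.4, 1.4, 3.7]
grip_width: 0.0003
grasp_force: 2.3
```

Contact came at about z 0.112. I'll continue until it bottoms out.

```bash
python3 -m inch '[0,0,-1.5,0,0,0,0, 0,0,-1.5,0,0,0,0]'; python3 -m inch '[0,0,-1.5,0,0,0,0, 0,0,-1.5,0,0,0,0]'; python3 -m inch '[0,0,-1.5,0,0,0,0, 0,0,-1.5,0,0,0,0]'
```

```text
clock: 12.45
eef_pos: [0.4657, 0.1135, 0.108]
tool_rot: [0.617, 0.787, 0.001, 0.0]
ft_force: [-2.0, 1.0, 10.2]
grip_width: 0.0004
grasp_force: 5.0
clock: 12.62
eef_pos: [0.4657, 0.1135, 0.1078]
tool_rot: [0.617, 0.787, 0.001, 0.001]
ft_force: [-4.9, 0.5, 19.5]
grip_width: 0.0001
grasp_force: 9.7
clock: 12.78
eef_pos: [0.4658, 0.1135, 0.1076]
tool_rot: [0.617, 0.787, 0.001, 0.001]
ft_force: [-9.1, 0.3, 29.1]
grip_width: -0.0002
grasp_force: 14.4
```

It bottomed out at 0.108. I'll release in steps and note where the force vanishes, which gives the stroke.

```bash
for i in 1 2 3 4 5 6; do python3 -m inch '[0,0,1.5,0,0,0,0, 0,0,1.5,0,0,0,0]' | grep -E "eef|ft_"; done
```

```text
eef_pos: [0.4657, 0.1135, 0.1078]
ft_force: [-5.3, 0.6, 20.0]
eef_pos: [0.4657, 0.1135, 0.108]
ft_force: [-1.7, 1.6, 11.4]
eef_pos: [0.4657, 0.1134, 0.109]
ft_force: [-1.1, 1.2, 4.4]
eef_pos: [0.4656, 0.1134, 0.1101]
ft_force: [-0.1, 2.5, 3.5]
eef_pos: [0.4656, 0.1133, 0.1115]
ft_force: [0.7, 1.4, 3.2]
eef_pos: [0.4653, 0.113, 0.1128]
ft_force: [-0.7, 2.3, 1.9]
```

```bash
for i in 1 2; do python3 -m inch '[0,0,0.7,0,0,0,0, 0,0,0.7,0,0,0,0]' | grep -E "eef|ft_"; done; python3 -m inch '[0,0,20,0,0,0,0, 0,0,50,0,0,0,0, 0,0,90,0,0,0,0, 0,0,120,0,0,0,0, 0,-30,130,0,0,0,0, 0,-50,130,0,0,0,0, 0,-50,130,0,0,0,0]'
python3 - <<'E'
from h import *
m=np.hstack([cv2.resize(bot.camera(c)[140:310,180:350],(400,400)) for c in("scene","side")]);cv2.imwrite("pics/end.png",m)
E
python3 w.py end2
```

```text
eef_pos: [0.4652, 0.1129, 0.1134]
ft_force: [2.0, 0.1, 1.5]
eef_pos: [0.4651, 0.1129, 0.1141]
ft_force: [1.1, -0.2, 0.8]
clock: 14.7
eef_pos: [0.4651, 0.0606, 0.2449]
tool_rot: [0.619, 0.786, -0.0, 0.001]
ft_force: [0.5, -0.5, -0.5]
grip_width: -0.0003
grasp_force: 0.0
tcp j 0.2841 ax -0.0105 z 0.2437 F 0.47 [ 0.1  0.5 -0.4]
```

View pics/end.png

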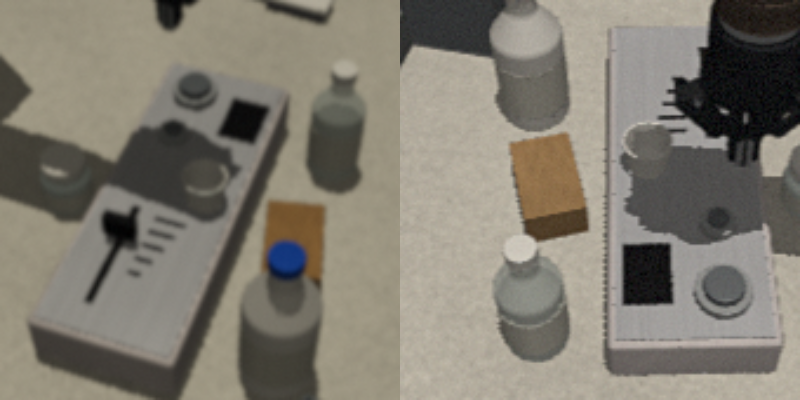

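The lever is still in notch 3 at (120,225), the start cap is up at (195,88), the bystanders haven't moved and the tool is clear. The stroke was about 6 mm (0.114 to 0.108), so the press was full.

```bash
python3 -c "
from workcell import bot
print(bot.job_done())"
```

```text
the job is handed in; nothing more can be done
None
```

The job is handed in, though no verdict came back: the lever rests in the third notch, level with the third bar, and the start button was pressed about 6 mm to its stop and let go, with nothing else seen to move.

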